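# Crank two relays out of the bench dispenser

## Task

Slide the empty aluminium tray between the guides under the relay dispenser's outlet until it is fully home against the machine, and let go of it. Then hold the crank's knob and wind it exactly two full turns counter-clockwise (seen from above), handling it gently and at a calm, steady speed: keep moving through the heavy part of each turn, do not strain the knob inwards or outwards off its own circle, nor let the spring throw it on. Leave the crank back where it started, with two relays in the tray and the other two in the magazine, and leave the other things on the bench alone.

Things in the scene. Friction and masses are not known exactly. Their poses are not given: they have to be found in the camera images.
- dispenser: Relay dispenser bolted to the bench: grey box 110 mm wide (x), 200 mm long (y), 45 mm high; feeds along its -y. Origin on the bench under the machine. The crank is at its +y end, turning on an upright axis on the machine's centre line (x = 0); open-sided magazine (35 mm wide, top at 122 mm, y = -54 to -93 mm) with four stacked relays. The deck's lip, 40 to 45 mm up, ends at y = -93 mm; each turn drops one relay over it.
- tray_home (a point): Bench point where the tray's origin lies when home (dispenser x = 0, y = -125 mm), axes as the dispenser's; the tray then has its +y along the machine's +y, its +y end touching the machine's end face (45 mm from here). Two guide bars 12 mm high, inner faces at x = -41 and +41 mm, run along y from that face for 60 mm.
- knob_grip (a point): Point on the knob's axis at the height to grip it, 106 mm above the bench. Knob: black upright cylinder 24 mm in diameter, 77 to 123 mm above the bench, free to spin on its pin. It runs a level circle about the crank's axis; its radius is a hidden setting, 49 to 71 mm, different each time, best found by feel. Below it disc and arm (to 85 mm from the axis) top out 77 mm above the bench.
- crank (a joint): Crank angle, rad: 0 at the start (knob towards the machine's +y, ram fully back), grows counter-clockwise from above, not wrapped. A spring is wound from 0 to 3.1 in each turn (heaviest near 2.0, 7 to 11 N at the knob) and throws the crank on from 3.1 to 5.5 with up to 11 N; friction about 1.5 N. Left alone it stays put within 0.5 of the start position.
- handle_slide (a joint): The knob's small sprung slide along the crank arm, m: 0 unstrained, positive when the knob is pulled outwards from the crank's axis; 3 N per mm either way, stops at 8 mm. It shows how hard the knob is being strained off its own circle; beyond 4 mm (12 N) the handle is being forced.
- tray: Loose open aluminium tray, outer 70 mm (its x) x 90 mm (its y) x 26 mm high, walls 3 mm, about 180 g. Origin at the centre of its underside. At its -y end a black upright grip fin, 12 mm thick (x), standing from 1 to 45 mm above the bench and from y = -44.5 to -80.5 mm; its +y end goes against the machine.
- relay1: White relay block 24 x 30 x 18 mm, about 22 g; origin at the centre of its underside; number 1 from the bottom of the magazine.
- relay2: White relay block 24 x 30 x 18 mm, about 22 g; origin at the centre of its underside; number 2 from the bottom of the magazine.
- relay3: White relay block 24 x 30 x 18 mm, about 22 g; origin at the centre of its underside; number 3 from the bottom of the magazine.
- relay4: White relay block 24 x 30 x 18 mm, about 22 g; origin at the centre of its underside; number 4 from the bottom of the magazine.
- multimeter: Bystander: multimeter lying flat, 150 x 78 x 32 mm
- spool: Bystander: solder spool, 58 mm diameter, 28 mm high
- pliers: Bystander: long-nose pliers lying flat, 165 mm long
- screwdriver: Bystander: screwdriver, 170 mm long
- display_board: Bystander: display module on its green board, 50 x 150 x 18 mm
- flux_bottle: Bystander: small bottle, 44 mm diameter, 90 mm high
There are look-alikes about, which are no part of the job. Of the things that look like the tray, the smaller one is meant.

How it is judged (in metres and radians):
On the way, in this order (a step that is already met when the one before it is completed fails the run):
1. the tray is home under the outlet and let go (y of tray in the frame of dispenser above -0.132 m and x of tray in the frame of dispenser between -0.01 and 0.01 m and angle between the y axis of tray and the y axis of dispenser, either way round below 0.14 rad and angle between tray's own z axis and vertical below 0.06 rad and contact force between the fingers and tray below 0.2 N and value of joint crank below 0.4 rad), for 0.2 s.
2. the crank keeps moving (0.25 to 2.6 rad/s for 0.3 s without a stop) through the heavy part of the first turn (value of joint crank between 1.3 and 2.9 rad and velocity of joint crank between 0.25 and 2.6 rad/s), for 0.3 s.
3. the same in the second turn (value of joint crank between 7.58319 and 9.18319 rad and velocity of joint crank between 0.25 and 2.6 rad/s), for 0.3 s.
At the end, for the whole second after the job is handed in: the tray stands home (within 7 mm of the stop, 10 mm sideways, 8 degrees, flat) with the two lowest relays at rest in it, the upper two relays are still in the magazine, and the crank rests two full turns on from its start, within 0.45 rad (y of tray in the frame of dispenser above -0.132 m and x of tray in the frame of dispenser between -0.01 and 0.01 m and angle between the y axis of tray and the y axis of dispenser, either way round below 0.14 rad and angle between tray's own z axis and vertical below 0.06 rad and x of relay1 in the frame of tray between -0.035 and 0.035 m and y of relay1 in the frame of tray between -0.045 and 0.045 m and z of relay1 in the frame of tray between 0 and 0.045 m and linear speed of each of relay1, relay2 below 0.02 m/s and x of relay2 in the frame of tray between -0.035 and 0.035 m and y of relay2 in the frame of tray between -0.045 and 0.045 m and z of relay2 in the frame of tray between 0 and 0.045 m and x of relay3 in the frame of dispenser between -0.012 and 0.012 m and y of relay3 in the frame of dispenser between -0.086 and -0.066 m and height (world z) of each of relay3, relay4 above 0.035 m and x of relay4 in the frame of dispenser between -0.012 and 0.012 m and y of relay4 in the frame of dispenser between -0.086 and -0.066 m and value of joint crank between 12.1164 and 13.0164 rad and velocity of joint crank between -0.05 and 0.05 rad/s); the robot touches nothing.
It fails at once if the crank races (over 3.2 rad/s) (velocity of joint crank above 3.2 rad/s).
It fails at once if the crank is turned or thrown backwards while winding (faster than 0.6 rad/s) (value of joint crank between 0.5 and 12 rad and velocity of joint crank below -0.6 rad/s).
It fails at once if the handle is forced (strained more than 4 mm, 12 N, inwards or outwards on its slide) (value of joint handle_slide above 0.004 m or value of joint handle_slide below -0.004 m).
It fails at once if a bystander is shifted by more than 25 mm (distance of any of multimeter, spool, pliers, screwdriver, display_board, flux_bottle from where it was at the start of the episode above 0.025 m).
It also fails if it takes over 72 s, if anything falls off the work surface, if the arm or the gripper's body presses on something with over 40 N, if the wrist force passes 120 N, or if a joint passes its speed limit or range.

## Robot

A 6-joint arm with a two-finger parallel gripper is mounted at the origin on the work surface. World frame = base frame: x ahead of the robot, y to its left, z up, the work surface at z = 0. Lengths are in m, angles in degrees, forces in N, time in s.
With the tool pointing down it reaches from about 0.3 to 0.825 m from the base axis. Payload 5.4 kg.
Tool frame: the origin (TCP) lies at the very end of the fingers, on their centre line; the grasp point (between the pads) lies 19 mm behind it (arm.tcp_to_grasp is the z of the grasp point in the tool frame, in m); z points along the fingers, y is the direction in which the jaws open and shut (so a half turn about z gives the same grasp; the last joint's range is limited). The gripper opens to 92 mm and grips with 3 to 60 N. Pads are 20 mm wide; open, the fingers measure 128 mm over their backs; the gripper's body (75 mm by 189 mm) begins 69 mm behind the grasp point.
Start: joints at [64.108, 9.076, 91.501, -0, 79.423, -12.038], TCP at [0.138, 0.558, 0.215] pointing down, gripper open.
Joint ranges: [-166.64, 166.64], [-54.1, 131.32], [10.49, 154.53], [-73.88, 253.88], [9.74, 151.15], [-171.62, 171.62]. Speed limits (degrees/s): [147.25, 147.25, 180, 180, 180, 180].

## Interface

Orientations are given as a 3x3 rotation matrix whose columns are the frame's x, y, z axes.
In Python, from rig import arm gives the robot as it stands. The module is installed in compiled form; this text tells all that it offers.
- The arm moves only by the tool send_rows, never from a script. Its argument "deltas" is a list of rows, each a list of 4 numbers: the shift along the tool's x, y, z in cm, then the turn about the tool's z in rad. A call has exactly 10 rows; each row is the pose to reach, as a shift and turn from the pose measured when the call began, along the tool's axes at that moment; what a row does not reach only later rows make up. A row lasts 1/10 s, in which the tool goes at most 50 mm and 8.59 degrees, less where a joint would pass 70% of its speed; a pose out of reach is approached as far as the arm can. A call with a gripper value outside its range is refused whole. "claw" is the closure, from -1 (fully open) to 1 (shut), set as the call begins (left out, the last holds). The fingers move at their own pace and stop on an object; the grip force is fixed at half the most. Time passes only in rows, so rows that repeat a pose let the fingers close, or fill a call up. It gives the time, the measured TCP pose, the force and the opening at its end, in the units of the state.
- arm.observe(): the state, without advancing time (a new reading comes with each control period).
- arm.get_image(name): name is "scene" or "top" or "wrist"; returns a dict with "img" (384x512x3 uint8, blue, green, red), "fx", "fy", "cx", "cy" (pixels), "camera_from_world" (4x4, takes a point from world to camera coordinates). Camera axes: x right, y up, looking along -z (the intrinsics and any distortion apply to the point x, -y, -z); pixel columns grow to the right and rows downward; lengths in m; the calibration is good to about 2 mm. A picture is of the moment at which its call begins. There is no depth.
- arm.finish_job(): hands the job in, once; it reports no verdict.
The state is a dict: "time_s": time; "joint_positions": joint angles; "joint_vel": joint speeds; "tau": joint torques, N m; "tcp_pos": TCP position; "ee_rot": TCP orientation; "wrist_force": force on the tool from outside, world axes, zero at the start; "torque": the same for the moment, N m; "gripper_width": finger opening in m.
Only numpy, scipy, OpenCV 4.12 (cv2) and the standard library are available. Lean on these libraries where they do the work, as an engineer would, in place of code of your own. Each camera call takes 0.05 s, during which the arm holds its last target. There are 200 camera calls.

## Working session

There is one attempt and no reset: what is moved stays moved. The work goes in short steps, Python scripts to look and compute and a tool call to move; the robot and the scene stay as the last step left them, time stands still between calls to the robot, and variables do not carry over. Pictures are saved under pics/ and viewed, about 8 in all and at most 12, crops included, and the job is handed in when it is done.

Besides the shell and the picture viewer there is one more tool, called in YAML: its name, and indented under it one key for each argument. send_rows: Moves the arm, as the interface text tells. Its arguments: {"type":"object","properties":{"deltas":{"type":"array"},"claw":{"type":"number"}},"required":["deltas"]}

```bash
mkdir -p pics; cat > h.py <<'E'
import numpy as np, cv2
from rig import arm
def ray(im,u,v):
    T=np.array(im["camera_from_world"]);R=T[:3,:3];c=-R.T@T[:3,3]
    d=R.T@np.array([(u-im["cx"])/im["fx"],-(v-im["cy"])/im["fy"],-1.]);return c,d
def onz(im,u,v,z):
    c,d=ray(im,u,v);return c+d*(z-c[2])/d[2]
def proj(im,p):
    T=np.array(im["camera_from_world"]);q=T[:3,:3]@np.array(p)+T[:3,3]
    return im["cx"]+im["fx"]*q[0]/-q[2],im["cy"]-im["fy"]*q[1]/-q[2]
E
python3 - <<'E'
from h import *
import pickle
o=arm.observe();print(o)
ims={n:arm.get_image(n) for n in("top","scene")}
pickle.dump(ims,open("ims.pkl","wb"))
print({k:(v if k!="img" else 0) for k,v in ims["top"].items()})
cv2.imwrite("pics/top.png",cv2.resize(ims["top"]["img"],(800,600),interpolation=cv2.INTER_CUBIC))
cv2.imwrite("pics/scene.png",cv2.resize(ims["scene"]["img"],(800,600),interpolation=cv2.INTER_CUBIC))
E
```

```text
{'time_s': 0.0, 'joint_positions': array([ 6.41065542e+01,  9.11187988e+00,  9.15715730e+01, -3.03281307e-04,
        7.94234306e+01, -1.20386528e+01]), 'joint_vel': array([-0.07290146,  0.03080911, -0.02176446,  0.03628629,  0.13158682,
       -0.0501591 ]), 'tau': array([ 8.08953628e-04, -3.85541582e+01, -3.22122324e+01,  7.03674671e-02,
        3.74967407e-02, -1.48867744e-04]), 'tcp_pos': array([0.13744125, 0.55768756, 0.21363173]), 'ee_rot': array([[-9.70905800e-01,  2.39460374e-01, -8.09966490e-04],
       [ 2.39461436e-01,  9.70904422e-01, -1.68046102e-03],
       [ 3.83996222e-04, -1.82552509e-03, -9.99998260e-01]]), 'wrist_force': array([ 0.6137771 , -0.2586574 ,  0.52016965]), 'torque': array([ 0.03212419, -0.03166228, -0.01512229]), 'gripper_width': 0.09175289599385374}
{'img': 0, 'fx': 396.9228550796764, 'fy': 396.9228550796764, 'cx': 257.9189532906504, 'cy': 192.7268303010237, 'camera_from_world': array([[ 0.02973723, -0.99954789, -0.00443915, -0.00122428],
       [ 0.99630128,  0.02928186,  0.08078576, -0.54864516],
       [-0.08061925, -0.00682508,  0.9967216 , -1.05979616],
       [ 0.        ,  0.        ,  0.        ,  1.        ]])}
```

View pics/top.png

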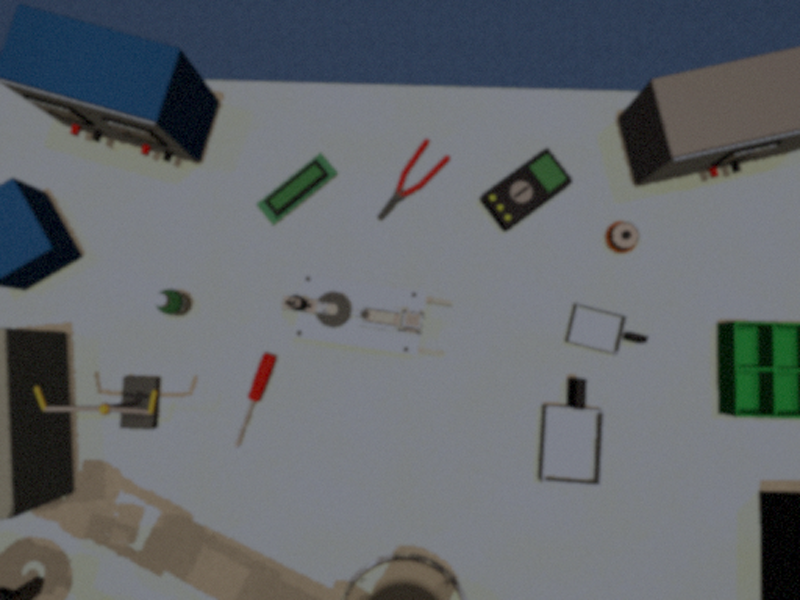

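View pics/scene.png

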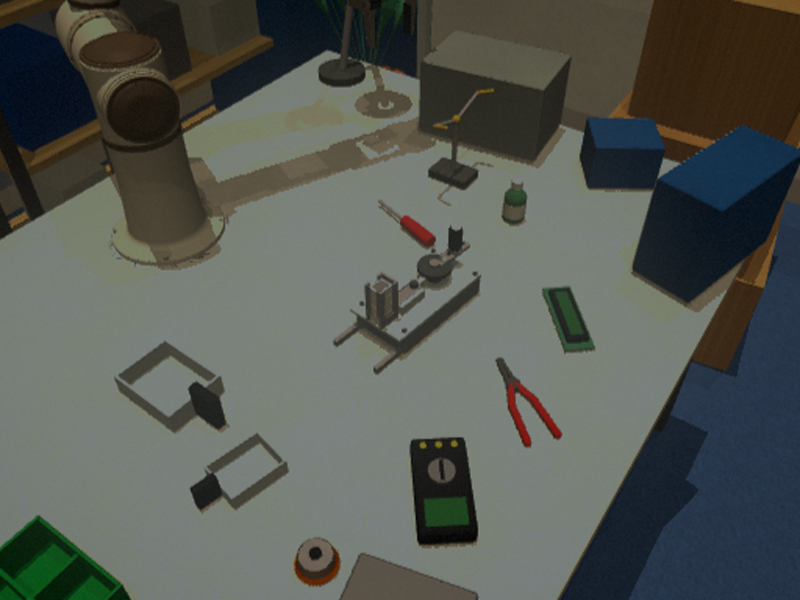

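```bash
python3 - <<'E'
from h import *
import pickle
ims=pickle.load(open("ims.pkl","rb"))
im=ims["top"]["img"]
def crop(u0,u1,v0,v1,s,o):
    c=im[v0:v1,u0:u1].astype(float); 
    lo,hi=np.percentile(c,1),np.percentile(c,99.5)
    c=np.clip((c-lo)/(hi-lo)*255,0,255)
    return cv2.resize(c.astype(np.uint8),None,fx=s,fy=s,interpolation=cv2.INTER_CUBIC)
a=crop(175,300,165,235,6,0);b=crop(350,425,185,235,6,0)
out=np.zeros((a.shape[0]//1,a.shape[1],3),np.uint8)
cv2.imwrite("pics/mach.png",a);cv2.imwrite("pics/tray.png",b)
def P(u,v,z): return onz(ims["top"],u/1.5625,v/1.5625,z).round(4)
for n,u,v,z in[("bolts",308,279,.05),("b",300,333,.05),("b",414,294,.05),("b",406,350,.05),("disc",332,309,.077),("knob",295,302,.123)]:print(n,P(u,v,z))
E
```

```text
bolts [0.5793 0.1779 0.05  ]
b [0.4869 0.1876 0.05  ]
b [ 0.5589 -0.0035  0.05  ]
b [0.4636 0.0073 0.05  ]
disc [0.5275 0.1317 0.077 ]
knob [0.5339 0.1851 0.123 ]
```

View pics/mach.png

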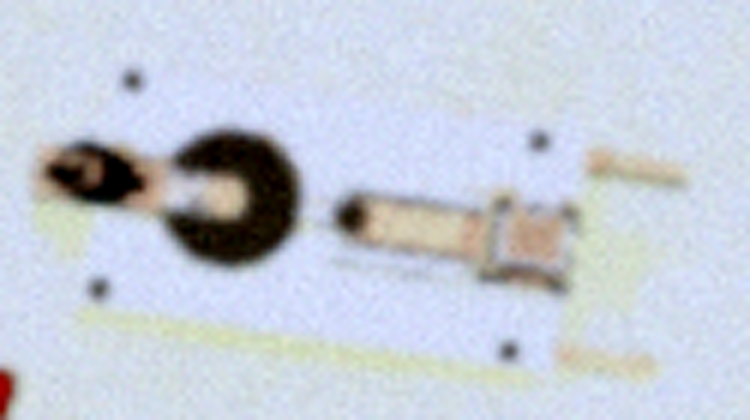

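View pics/tray.png

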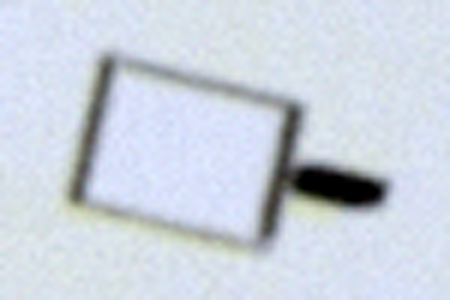

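```bash
python3 - <<'E'
from h import *
import pickle
ims=pickle.load(open("ims.pkl","rb"));T=ims["top"]
def M(x,y,z):return onz(T,175+(x+.5)/6-.5,165+(y+.5)/6-.5,z)
def R(x,y,z):return onz(T,350+(x+.5)/6-.5,185+(y+.5)/6-.5,z)
print("cam",ray(T,0,0)[0])
b=[M(*p,.046)for p in[(133,80),(98,288),(540,140),(509,350)]]
c=sum(b)/4;d=(b[0]+b[1]-b[2]-b[3]);ang=np.arctan2(d[1],d[0]);e=b[0]+b[2]-b[1]-b[3];ang2=np.arctan2(e[1],e[0])+np.pi/2
print("bolts c",c,np.degrees([ang,ang2]),np.linalg.norm(d)/2,np.linalg.norm(e)/2)
y=np.array([np.cos(ang),np.sin(ang)]);x=np.array([y[1],-y[0]])
def loc(p):q=p[:2]-c[:2];return np.round([q@x*1000,q@y*1000],1)
for n,p in[("bolt0",b[0]),("b1",b[1]),("b2",b[2]),("b3",b[3]),("disc",M(231,197,.07)),("knobtop",M(80,168,.123)),("armend",M(35,168,.077)),("g1",M(593,160,.012)),("g1e",M(688,178,.012)),("g2",M(557,355,.012)),("g2e",M(655,368,.012)),("mag",M(490,205,.122)),("mag",M(575,210,.122)),("mag",M(485,275,.122)),("mag",M(567,288,.122)),("endface",M(585,250,.045))]:print(n,p[:2].round(4),loc(p))
t=[R(*p,.026)for p in[(108,50),(305,100),(265,248),(70,203)]]
tc=sum(t)/4;td=t[0]+t[3]-t[1]-t[2];te=t[0]+t[1]-t[2]-t[3]
print("tray",tc,np.degrees([np.arctan2(td[1],td[0]),np.arctan2(te[1],te[0])+np.pi/2]),np.linalg.norm(td)/2,np.linalg.norm(te)/2,loc(tc))
for p in[(295,182),(388,188),(340,186)]:print("fin",R(*p,.045)[:2])
E
```

```text
cam [0.46121231 0.00760843 1.10063901]
bolts c [0.52403901 0.09418391 0.046     ] [83.20262374 83.08324965] 0.18374335610295264 0.09396311342945411
bolt0 [0.5814 0.1796] [46.9 91.6]
b1 [0.4884 0.1912] [-46.9  92.1]
b2 [ 0.5599 -0.0026] [ 47.1 -91.8]
b3 [0.4664 0.0085] [-47.1 -91.9]
disc [0.5289 0.131 ] [ 0.5 37.1]
knobtop [0.5356 0.1874] [ 0.4 93.9]
armend [0.5385 0.2153] [  0.  121.9]
g1 [ 0.5546 -0.0274] [  44.7 -117.2]
g1e [ 0.5476 -0.0712] [  43.  -161.4]
g2 [ 0.465  -0.0134] [ -45.9 -113.8]
g2e [ 0.4604 -0.0582] [ -45.2 -158.8]
mag [0.5253 0.018 ] [ 10.3 -75.5]
mag [ 0.5243 -0.0171] [  13.4 -110.4]
mag [0.4965 0.0192] [-18.5 -77.7]
mag [ 0.4921 -0.0146] [ -18.8 -111.8]
endface [ 0.5116 -0.0239] [   1.6 -118.7]
tray [ 0.51217397 -0.31828019  0.026     ] [77.97269762 75.86386812] 0.09023226271287743 0.07047100372173623 [  37. -411.]
fin [ 0.49855327 -0.36025891]
fin [ 0.49711991 -0.40127182]
fin [ 0.49737532 -0.38010753]
```

send_rows:
  deltas:
    - [-3,-2.5,-2,0.05]
    - [-7,-5.5,-4,0.15]
    - [-11,-8.7,-4.6,0.25]
    - [-15.5,-12,-4.6,0.35]
    - [-20,-15.5,-4.6,0.45]
    - [-24,-19,-4.6,0.55]
    - [-28,-22.5,-4.6,0.65]
    - [-32,-25.5,-4.6,0.75]
    - [-36,-28.5,-4.6,0.8]
    - [-39,-31,-4.6,0.85]
  claw: -1

```text
time_s: 1.1
tcp_pos: [0.4345, 0.1722, 0.2599]
ee_rot: [[-0.459, 0.889, -0.001], [0.889, 0.459, -0.001], [-0.001, -0.001, -1.0]]
wrist_force: [0.4, 0.3, -0.1]
gripper_width: 0.0922
```

```bash
cat > goto.py <<'E'
# goto.py x y z yaw_deg(of tool y): the needed shift in tool axes (cm) and turn (rad)
import sys
from h import *
o=arm.observe();R=o["ee_rot"];x,y,z,w=map(float,sys.argv[1:5])
d=R.T@(np.array([x,y,z])-o["tcp_pos"])*100
cur=np.degrees(np.arctan2(R[1,1],R[0,1]));t=-np.radians((w-cur+180)%360-180)
print("t",o["time_s"],"tcp",o["tcp_pos"].round(4),"yaw",cur.round(2),"F",o["wrist_force"].round(1),"w",round(o["gripper_width"],4),"\nshift",d.round(2),"turn",round(t,3),"tilt z",R[:,2].round(3))
E
python3 goto.py 0.498 -0.379 0.11 -12.5
```

```text
t 1.1 tcp [0.4345 0.1722 0.2599] yaw 27.31 F [ 0.4  0.3 -0.1] w 0.0922 
shift [-51.87 -19.63  15.06] turn 0.695 tilt z [-0.001 -0.001 -1.   ]
```

send_rows:
  deltas:
    - [-3.5,-1.3,0,0.07]
    - [-8,-3,0,0.14]
    - [-12.5,-4.7,0,0.21]
    - [-17,-6.4,0,0.28]
    - [-21.5,-8.1,0,0.35]
    - [-26,-9.8,1,0.42]
    - [-30.5,-11.5,3,0.49]
    - [-35,-13.2,5,0.56]
    - [-39.5,-15,7,0.63]
    - [-43.5,-16.5,9,0.695]

```text
time_s: 2.1
tcp_pos: [0.4868, -0.2887, 0.1711]
ee_rot: [[0.22, 0.976, -0.001], [0.976, -0.22, -0.001], [-0.001, -0.0, -1.0]]
wrist_force: [1.2, 0.5, 0.9]
gripper_width: 0.0921
```

```bash
python3 goto.py 0.498 -0.379 0.09 -12.5
```

```text
t 2.1 tcp [ 0.4868 -0.2887  0.1711] yaw -12.7 F [1.2 0.5 0.9] w 0.0921 
shift [-8.55  3.08  8.12] turn -0.003 tilt z [-0.001 -0.001 -1.   ]
```

send_rows:
  deltas:
    - [-3,1,1,0]
    - [-6,2,2,0]
    - [-8.5,3,4,0]
    - [-8.6,3.1,6.5,0]
    - [-8.6,3.1,8,0]
    - [-8.6,3.1,9.5,0]
    - [-8.6,3.1,10,0]
    - [-8.6,3.1,10,0]
    - [-8.6,3.1,10,0]
    - [-8.6,3.1,10,0]
  claw: -0.3

```text
time_s: 3.1
tcp_pos: [0.4988, -0.38, 0.0726]
ee_rot: [[0.219, 0.976, 0.001], [0.976, -0.219, -0.003], [-0.003, 0.001, -1.0]]
wrist_force: [0.6, -0.5, 0.0]
gripper_width: 0.0597
```

```bash
python3 goto.py 0.498 -0.379 0.012 -12.5; python3 - <<'E'
from h import *
im=arm.get_image("wrist");i=im["img"].astype(float)*2
cv2.imwrite("pics/w1.png",np.clip(i,0,255).astype(np.uint8))
E
```

```text
t 3.1 tcp [ 0.4988 -0.38    0.0726] yaw -12.68 F [ 0.6 -0.5  0. ] w 0.0597 
shift [ 0.09 -0.11  6.06] turn -0.003 tilt z [ 0.001 -0.003 -1.   ]
```

View pics/w1.png

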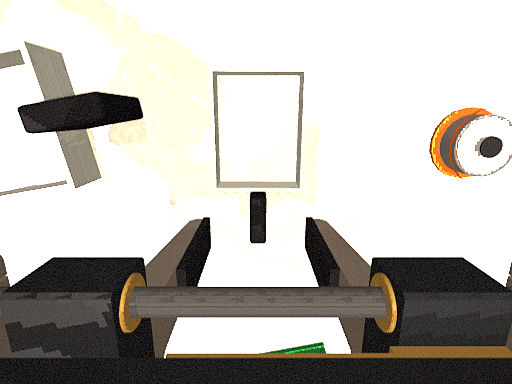

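The wrist view shows the fin (258, 217) centred between the pads and the tray square to the tool. Descend and close.

send_rows:
  deltas:
    - [0,0,1.5,0]
    - [0,0,3,0]
    - [0,0,4.5,0]
    - [0,0,5.5,0]
    - [0,0,5.9,0]
    - [0,0,5.9,0]
    - [0,0,5.9,0]
    - [0,0,5.9,0]
    - [0,0,5.9,0]
    - [0,0,5.9,0]

```text
time_s: 4.15
tcp_pos: [0.499, -0.3804, 0.0139]
ee_rot: [[0.219, 0.976, 0.001], [0.976, -0.219, -0.003], [-0.003, 0.002, -1.0]]
wrist_force: [0.3, 0.2, 0.5]
gripper_width: 0.0597
```

send_rows:
  deltas:
    - [0,0,0,0]
    - [0,0,0,0]
    - [0,0,0,0]
    - [0,0,0,0]
    - [0,0,0,0]
    - [0,0,0,0]
    - [0,0,0,0]
    - [0,0,0,0]
    - [0,0,0,0]
    - [0,0,0,0]
  claw: 1

```text
time_s: 5.15
tcp_pos: [0.499, -0.3803, 0.0139]
ee_rot: [[0.219, 0.976, 0.001], [0.976, -0.219, -0.003], [-0.003, 0.002, -1.0]]
wrist_force: [0.6, 0.4, 0.4]
gripper_width: 0.0116
```

```bash
python3 goto.py 0.4845 -0.234 0.013 -6.85;  python3 goto.py 0.4992 -0.1118 0.013 -6.85
```

```text
t 5.15 tcp [ 0.499  -0.3803  0.0139] yaw -12.68 F [0.6 0.4 0.4] w 0.0116 
shift [13.96 -4.62  0.04] turn -0.102 tilt z [ 0.001 -0.003 -1.   ]
t 5.15 tcp [ 0.499  -0.3803  0.0139] yaw -12.68 F [0.6 0.4 0.4] w 0.0116 
shift [26.2  -5.87  0.  ] turn -0.102 tilt z [ 0.001 -0.003 -1.   ]
```

send_rows:
  deltas:
    - [0.8,-0.2,0,-0.01]
    - [2.5,-0.7,0,-0.02]
    - [4.5,-1.3,0,-0.04]
    - [6.5,-1.9,0,-0.06]
    - [8.5,-2.5,0,-0.07]
    - [10.5,-3.1,0,-0.09]
    - [12.5,-3.7,0,-0.1]
    - [14.5,-4.3,0,-0.102]
    - [15.8,-4.7,0,-0.102]
    - [16.2,-4.83,0,-0.102]

```text
time_s: 6.15
tcp_pos: [0.4878, -0.211, 0.0139]
ee_rot: [[0.117, 0.993, 0.002], [0.993, -0.117, -0.004], [-0.004, 0.003, -1.0]]
wrist_force: [0.6, -3.3, 2.4]
gripper_width: 0.0117
```

```bash
python3 goto.py 0.4992 -0.1120 0.0139 -6.85; python3 - <<'E'
from h import *
im=arm.get_image("wrist");i=im["img"].astype(float)*1.4
cv2.imwrite("pics/w2.png",np.clip(i,0,255).astype(np.uint8))
E
```

```text
t 6.15 tcp [ 0.4878 -0.211   0.0139] yaw -6.74 F [ 0.6 -3.3  2.4] w 0.0117 
shift [ 9.96 -0.03 -0.04] turn 0.002 tilt z [ 0.002 -0.004 -1.   ]
```

View pics/w2.png

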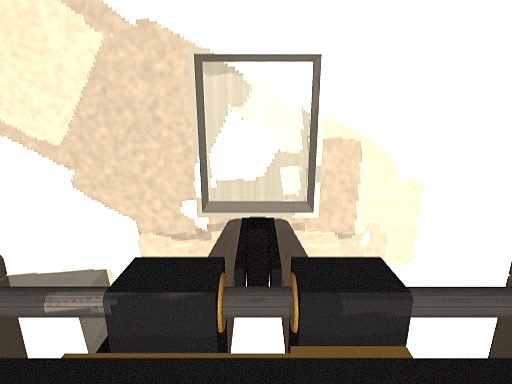

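The tray is held straight in the fingers (box 195–320, 55–215). Slide in.

send_rows:
  deltas:
    - [0.5,0,0,0]
    - [1.6,0,0,0]
    - [2.8,0,0,0]
    - [4,0,0,0]
    - [5.2,0,0,0]
    - [6.4,0,0,0]
    - [7.6,0,0,0]
    - [8.6,0,0,0]
    - [9.2,0,0,0]
    - [9.5,0,0,0]

```text
time_s: 7.2
tcp_pos: [0.4993, -0.1157, 0.0139]
ee_rot: [[0.117, 0.993, 0.002], [0.993, -0.117, -0.004], [-0.004, 0.003, -1.0]]
wrist_force: [-0.9, -4.7, 5.9]
gripper_width: 0.0115
```

send_rows:
  deltas:
    - [0.1,0,0,0]
    - [0.2,0,0,0]
    - [0.3,0,0,0]
    - [0.4,0,0,0]
    - [0.5,0,0,0]
    - [0.6,0,0,0]
    - [0.7,0,0,0]
    - [0.7,0,0,0]
    - [0.7,0,0,0]
    - [0.7,0,0,0]

```text
time_s: 8.2
tcp_pos: [0.5001, -0.1086, 0.0139]
ee_rot: [[0.117, 0.993, 0.002], [0.993, -0.117, -0.004], [-0.004, 0.003, -1.0]]
wrist_force: [-0.9, -1.5, 5.3]
gripper_width: 0.012
```

```bash
python3 goto.py 0.4992 -0.1120 0.0139 -6.85
```

```text
t 8.2 tcp [ 0.5001 -0.1086  0.0139] yaw -6.72 F [-0.9 -1.5  5.3] w 0.012 
shift [-0.35 -0.05 -0.  ] turn 0.002 tilt z [ 0.002 -0.004 -1.   ]
```

send_rows:
  deltas:
    - [0.1,0,0,0]
    - [0.2,0,0,0]
    - [0.3,0,0,0]
    - [0.4,0,0,0]
    - [0.4,0,0,0]
    - [0.4,0,0,0]
    - [0.4,0,0,0]
    - [0.4,0,0,0]
    - [0.4,0,0,0]
    - [0.4,0,0,0]

```text
time_s: 9.2
tcp_pos: [0.5002, -0.1079, 0.0142]
ee_rot: [[0.116, 0.993, 0.001], [0.993, -0.116, -0.009], [-0.009, 0.002, -1.0]]
wrist_force: [-5.6, -15.4, 5.8]
gripper_width: 0.0119
```

```bash
python3 goto.py 0.4992 -0.1120 0.0139 -6.85; python3 - <<'E'
from h import *
im=arm.get_image("top");i=im["img"][150:280,170:360].astype(float)
i=np.clip((i-40)*2.2,0,255).astype(np.uint8)
cv2.imwrite("pics/t2.png",cv2.resize(i,None,fx=4,fy=4,interpolation=cv2.INTER_CUBIC))
E
```

```text
t 9.2 tcp [ 0.5002 -0.1079  0.0142] yaw -6.68 F [ -5.6 -15.4   5.8] w 0.0119 
shift [-0.42 -0.05  0.04] turn 0.003 tilt z [ 0.001 -0.009 -1.   ]
```

View pics/t2.png

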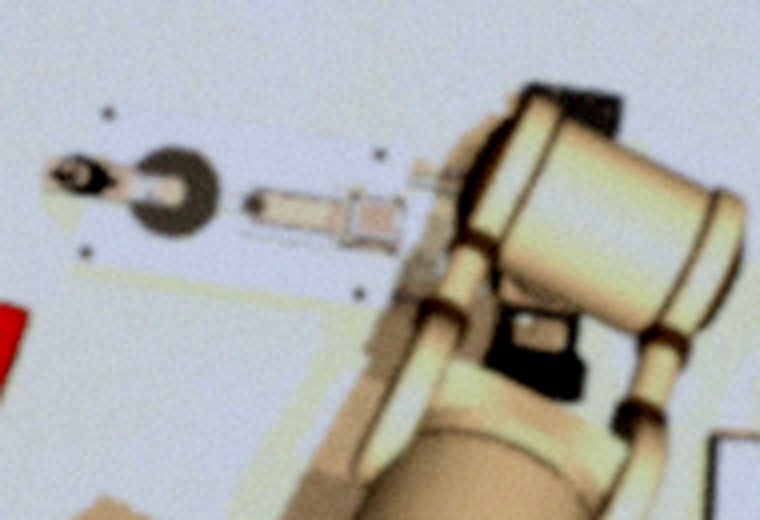

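send_rows:
  deltas:
    - [0,0,0,0]
    - [0,0,0,0]
    - [0,0,0,0]
    - [0,0,0,0]
    - [0,0,0,0]
    - [0,0,-0.2,0]
    - [0,0,-2,0]
    - [0,0,-5,0]
    - [0,0,-9,0]
    - [0,0,-13,0]
  claw: -0.3

```text
time_s: 10.25
tcp_pos: [0.4995, -0.1063, 0.1454]
ee_rot: [[0.116, 0.993, 0.0], [0.993, -0.116, -0.009], [-0.009, 0.002, -1.0]]
wrist_force: [0.6, -0.4, 0.6]
gripper_width: 0.0597
```

```bash
python3 goto.py 0.532 0.13 0.2 -6.85
```

```text
t 10.25 tcp [ 0.4995 -0.1063  0.1454] yaw -6.68 F [ 0.6 -0.4  0.6] w 0.0597 
shift [23.8   0.49 -5.66] turn 0.003 tilt z [ 0.    -0.009 -1.   ]
```

send_rows:
  deltas:
    - [0.5,0,-2,-0.1]
    - [2,0,-4,-0.22]
    - [5,0,-5,-0.36]
    - [9,0,-5,-0.5]
    - [13,0,-5,-0.64]
    - [17,0,-5,-0.78]
    - [21,0,-5,-0.92]
    - [25,0,-5,-1.06]
    - [28,0,-5,-1.2]
    - [29.5,0,-5,-1.34]

```text
time_s: 11.25
tcp_pos: [0.5335, 0.1898, 0.1929]
ee_rot: [[-0.943, 0.333, 0.0], [0.333, 0.943, -0.008], [-0.003, -0.007, -1.0]]
wrist_force: [0.2, -0.4, -0.2]
gripper_width: 0.0597
```

```bash
python3 goto.py 0.5352 0.1875 0.19 84
```

```text
t 11.25 tcp [0.5335 0.1898 0.1929] yaw 70.57 F [ 0.2 -0.4 -0.2] w 0.0597 
shift [-0.24 -0.16  0.29] turn -0.234 tilt z [ 0.    -0.008 -1.   ]
```

send_rows:
  deltas:
    - [-0.1,0,0,-0.05]
    - [-0.2,-0.1,0,-0.1]
    - [-0.2,-0.2,0,-0.15]
    - [-0.2,-0.2,0,-0.2]
    - [-0.2,-0.2,0,-0.234]
    - [-0.2,-0.2,0,-0.234]
    - [-0.2,-0.2,0,-0.234]
    - [-0.2,-0.2,0,-0.234]
    - [-0.2,-0.2,0,-0.234]
    - [-0.2,-0.2,0,-0.234]

```text
time_s: 12.25
tcp_pos: [0.5347, 0.1873, 0.1929]
ee_rot: [[-0.994, 0.105, 0.0], [0.105, 0.994, -0.008], [-0.001, -0.008, -1.0]]
wrist_force: [0.4, 0.1, -0.6]
gripper_width: 0.0598
```

```bash
python3 goto.py 0.5352 0.1875 0.087 84; python3 - <<'E'
from h import *
import pickle
w=arm.get_image("wrist");t=arm.get_image("top");pickle.dump((w,t),open("k.pkl","wb"))
print("cam",ray(w,0,0)[0])
c=np.array(w["img"]).copy();c=np.clip(c.astype(float)*1.5,0,255).astype(np.uint8)
# predicted knob top centre and circle, for check
for r in(0,):
  u,v=proj(w,[.5352,.1875,.123]);print("knob top pred",u,v)
a=cv2.resize(c[:,:],(512,384))
i=t["img"][160:250,200:360].astype(float);i=np.clip((i-40)*2.2,0,255).astype(np.uint8)
i=cv2.resize(i,(768,432),interpolation=cv2.INTER_CUBIC)
cv2.imwrite("pics/w3.png",a);cv2.imwrite("pics/t3.png",i)
E
```

```text
t 12.25 tcp [0.5347 0.1873 0.1929] yaw 83.97 F [ 0.4  0.1 -0.6] w 0.0598 
shift [-0.04  0.11 10.59] turn -0.001 tilt z [ 0.    -0.008 -1.   ]
cam [0.46357706 0.19607329 0.36421992]
knob top pred 258.6157807350158 199.97694100627461
```

View pics/w3.png

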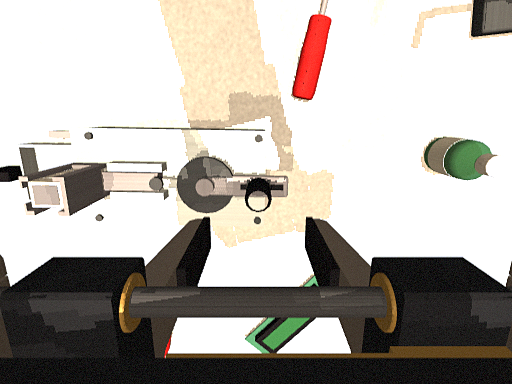

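View pics/t3.png

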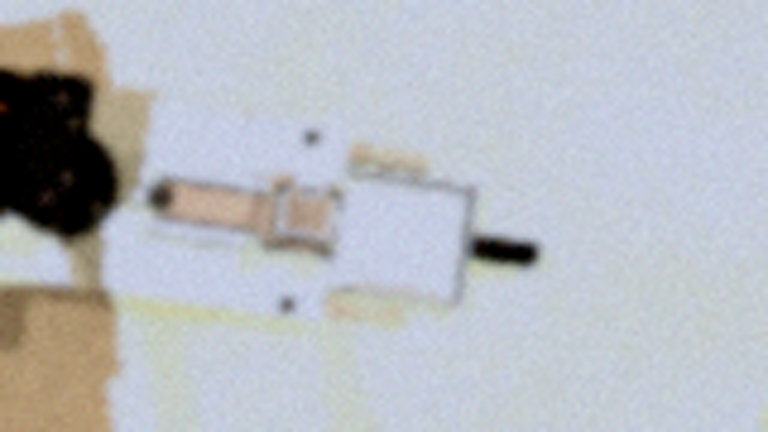

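```bash
python3 - <<'E'
from h import *
import pickle
w,t=pickle.load(open("k.pkl","rb"))
c=np.array([.52404,.09418]);y=np.array([.1193,.9929]);x=np.array([y[1],-y[0]])
loc=lambda p:np.round([(p[:2]-c)@x*1000,(p[:2]-c)@y*1000-0,],1)
T=lambda u,v,z:onz(t,200+(u+.5)/4.8-.5,160+(v+.5)/4.8-.5,z)
for p in[(475,188,.026),(460,303,.026),(538,253,.045)]:print("tray",loc(T(*p)))
for n,p in[("ktop",(259,200,.123)),("disc",(204.5,185,.07)),("hub",(205,187,.077)),("armend",(288,185,.077))]:
  q=onz(w,*p);print(n,q[:2].round(4),loc(q))
g=cv2.cvtColor(w["img"],cv2.COLOR_BGR2GRAY)
m=((g>25)&(g<75)).astype(np.uint8)
print(g[165:215:3,235:285:3])
E
```

```text
tray [  33.5 -187.2]
tray [ -31.9 -188. ]
tray [   1.4 -225.1]
ktop [0.5353 0.1878] [-0.  94.3]
disc [0.5289 0.1309] [ 0.4 37.1]
hub [0.5294 0.1327] [ 0.8 38.9]
armend [0.5361 0.2173] [ -2.7 123.7]
[[198 198 201 202 201 200 199 204 199 198 197 195 200 199 201 138 138]
 [198 197 199 195 199 197 198 195 198 196 200 205 199 199 204 124 136]
 [207 207 206 201 199 197 206 206 199 201 157 139 166 150 154 156 166]
 [102 106 106  97 113 113 117 114 108 115 118 137 166 167 169 169 171]
 [161 161 155 153 155 108 145  97  81 141 132 121 118 113 108 125 128]
 [176 127 170 127  39 154   0   4   6   6  37  26 160 151 181 169 186]
 [100 102  85  97  55   2   0  13   5   9   6   2  83  81 104 103 119]
 [101 106  13  31  14  11   4   0   2   9  13   3   6  18  20  14  87]
 [102 104  45  51   1   7  11  13   5   5  21   1   7  11   8   7  86]
 [104 105 106 107   5   6  75  77  79  68  12  10 116 103 104 101  99]
 [ 87  89  88 103   5 103  90  78  75  75 107   0  66  98  98 100  94]
 [165 150 151 119   3 172 170 164 164 163 132   0  70 171 163 170 173]
 [165 167 164 183  20 163 163 166 164 163 136  49 140 162 162 162 177]
 [163 164 161 168   0 168 162 165 163 162 133   0 174 159 160 157 169]
 [162 166 166 165 152  52 170 167 168 169  88 115 170 156 169 171 166]
 [165 162 163 166 165 149  20 104 104  32 151 168 167 161 163 159 158]
 [163 164 164 160 160 160 163 169 167 162 169 158 167 170 158 170 170]]
```

send_rows:
  deltas:
    - [0,0.05,1.5,0]
    - [0,0.1,3,0]
    - [0,0.1,5,0]
    - [0,0.1,7,0]
    - [0,0.1,9,0]
    - [0,0.1,10,0]
    - [0,0.1,10.5,0]
    - [0,0.1,10.5,0]
    - [0,0.1,10.5,0]
    - [0,0.1,10.5,0]

```text
time_s: 13.35
tcp_pos: [0.5356, 0.1875, 0.0889]
ee_rot: [[-0.994, 0.105, 0.002], [0.105, 0.994, -0.008], [-0.003, -0.007, -1.0]]
wrist_force: [0.5, -0.3, 0.0]
gripper_width: 0.0595
```

```bash
python3 goto.py 0.5353 0.1878 0.087 84
```

```text
t 13.35 tcp [0.5356 0.1875 0.0889] yaw 83.97 F [ 0.5 -0.3  0. ] w 0.0595 
shift [0.04 0.03 0.19] turn -0.0 tilt z [ 0.002 -0.008 -1.   ]
```

send_rows:
  deltas:
    - [0,0,0.1,0]
    - [0,0,0.1,0]
    - [0,0,0.1,0]
    - [0,0,0.1,0]
    - [0,0,0.1,0]
    - [0,0,0.1,0]
    - [0,0,0.1,0]
    - [0,0,0.1,0]
    - [0,0,0.1,0]
    - [0,0,0.1,0]
  claw: 1

```text
time_s: 14.35
tcp_pos: [0.5357, 0.1875, 0.088]
ee_rot: [[-0.994, 0.105, 0.002], [0.105, 0.994, -0.008], [-0.003, -0.008, -1.0]]
wrist_force: [-0.6, -1.4, 0.3]
gripper_width: 0.0232
```

```bash
cat > crank.py <<'E'
# crank.py cx cy r step_rad [lead]: state on the circle and the rows of the next piece of it
import sys
from h import *
cx,cy,r,st=map(float,sys.argv[1:5]);lead=float(sys.argv[5]) if len(sys.argv)>5 else 0
o=arm.observe();R=o["ee_rot"];p=o["tcp_pos"];F=o["wrist_force"]
a0=np.arctan2(.9929,.1193)
d=p[:2]-[cx,cy];a=np.arctan2(d[1],d[0]);u=np.array([np.cos(a),np.sin(a)]);tg=np.array([-u[1],u[0]])
print("t",round(o["time_s"],2),"tcp",p.round(4),"w",round(o["gripper_width"],4),"crank",round((a-a0)%(2*np.pi),3),"rad",(np.linalg.norm(d)*1e3).round(2),"Frad",(F[:2]@u).round(1),"Ftan",(F[:2]@tg).round(1),"Fz",F[2].round(1))
with open("log.txt","a") as f: f.write(" ".join(map(str,[*p,*F]))+"\n")
rows=[]
for k in range(1,11):
    b=a+lead+st*k/10
    q=np.array([cx+r*np.cos(b),cy+r*np.sin(b),.0885])
    rows.append([round(float(v),2) for v in R.T@(q-p)*100]+[0])
print(rows)
E
python3 crank.py .5286 .1314 .0567 0.7
```

```text
t 14.35 tcp [0.5357 0.1875 0.088 ] w 0.0232 crank 6.277 rad 56.5 Frad -1.5 Ftan 0.4 Fz 0.3
[[0.4, 0.01, -0.05, 0], [0.79, -0.02, -0.05, 0], [1.18, -0.08, -0.05, 0], [1.57, -0.17, -0.06, 0], [1.95, -0.28, -0.06, 0], [2.32, -0.43, -0.06, 0], [2.68, -0.59, -0.06, 0], [3.03, -0.78, -0.06, 0], [3.36, -1.0, -0.06, 0], [3.68, -1.24, -0.05, 0]]
```

send_rows:
  deltas:
    - [0.25,-0.03,-0.05,0]
    - [0.6,-0.06,-0.05,0]
    - [1.0,-0.11,-0.05,0]
    - [1.4,-0.19,-0.05,0]
    - [1.78,-0.29,-0.05,0]
    - [2.15,-0.42,-0.05,0]
    - [2.5,-0.57,-0.05,0]
    - [2.85,-0.75,-0.05,0]
    - [3.2,-0.96,-0.05,0]
    - [3.55,-1.22,-0.05,0]

```text
time_s: 15.35
tcp_pos: [0.4987, 0.179, 0.0882]
ee_rot: [[-0.994, 0.105, 0.002], [0.105, 0.994, -0.008], [-0.003, -0.008, -1.0]]
wrist_force: [2.9, -0.4, -8.0]
gripper_width: 0.0229
```

```bash
python3 crank.py .5286 .1314 .0562 0.8
```

```text
t 15.35 tcp [0.4987 0.179  0.0882] w 0.0229 crank 0.681 rad 56.18 Frad -1.8 Ftan -2.2 Fz -8.0
[[0.34, -0.29, -0.03, 0], [0.66, -0.61, -0.03, 0], [0.95, -0.95, -0.02, 0], [1.21, -1.32, -0.02, 0], [1.45, -1.7, -0.02, 0], [1.65, -2.1, -0.02, 0], [1.82, -2.52, -0.01, 0], [1.95, -2.95, -0.01, 0], [2.05, -3.39, -0.01, 0], [2.12, -3.83, -0.01, 0]]
```

```bash
sed -i 's/,.0885\])/,p[2]])/; s/R.T@(q-p)\*100\]/(R.T@(q-p)*100)[:2]]+[Z]/; s/^rows=/Z=float(sys.argv[6]) if len(sys.argv)>6 else 0\nrows=/' crank.py; python3 crank.py .5286 .1314 .0556 0.85 0.02 0.03
```

```text
t 15.35 tcp [0.4987 0.179  0.0882] w 0.0229 crank 0.681 rad 56.18 Frad -1.8 Ftan -2.2 Fz -8.0
[[0.4, -0.43, 0.03, 0], [0.73, -0.77, 0.03, 0], [1.02, -1.14, 0.03, 0], [1.28, -1.54, 0.03, 0], [1.51, -1.95, 0.03, 0], [1.7, -2.38, 0.03, 0], [1.86, -2.83, 0.03, 0], [1.97, -3.29, 0.03, 0], [2.05, -3.75, 0.03, 0], [2.08, -4.22, 0.03, 0]]
```

send_rows:
  deltas:
    - [0.38,-0.38,0.03,0]
    - [0.73,-0.77,0.03,0]
    - [1.02,-1.14,0.03,0]
    - [1.28,-1.54,0.03,0]
    - [1.51,-1.95,0.03,0]
    - [1.7,-2.38,0.03,0]
    - [1.86,-2.83,0.03,0]
    - [1.97,-3.29,0.03,0]
    - [2.05,-3.75,0.03,0]
    - [2.08,-4.22,0.03,0]

```text
time_s: 16.35
tcp_pos: [0.4736, 0.1404, 0.0882]
ee_rot: [[-0.994, 0.106, 0.003], [0.106, 0.994, -0.004], [-0.004, -0.004, -1.0]]
wrist_force: [4.0, 8.5, -7.9]
gripper_width: 0.023
```

```bash
python3 crank.py .5286 .1314 .0556 0.85 0.03 0
```

```text
t 16.35 tcp [0.4736 0.1404 0.0882] w 0.023 crank 1.529 rad 55.76 Frad -2.6 Ftan -9.0 Fz -7.9
[[-0.02, -0.64, 0.0, 0], [-0.07, -1.11, 0.0, 0], [-0.15, -1.57, 0.0, 0], [-0.28, -2.03, 0.0, 0], [-0.44, -2.47, 0.0, 0], [-0.65, -2.9, 0.0, 0], [-0.88, -3.31, 0.0, 0], [-1.16, -3.69, 0.0, 0], [-1.46, -4.06, 0.0, 0], [-1.79, -4.39, 0.0, 0]]
```

```bash
python3 crank.py .5286 .1314 .0549 0.85 0.03 0.05
```

```text
t 16.35 tcp [0.4736 0.1404 0.0882] w 0.023 crank 1.529 rad 55.76 Frad -2.6 Ftan -9.0 Fz -7.9
[[-0.09, -0.64, 0.05, 0], [-0.13, -1.1, 0.05, 0], [-0.22, -1.56, 0.05, 0], [-0.35, -2.01, 0.05, 0], [-0.51, -2.44, 0.05, 0], [-0.71, -2.87, 0.05, 0], [-0.94, -3.27, 0.05, 0], [-1.21, -3.65, 0.05, 0], [-1.51, -4.01, 0.05, 0], [-1.84, -4.34, 0.05, 0]]
```

send_rows:
  deltas:
    - [-0.05,-0.6,0.05,0]
    - [-0.12,-1.1,0.05,0]
    - [-0.22,-1.56,0.05,0]
    - [-0.35,-2.01,0.05,0]
    - [-0.51,-2.44,0.05,0]
    - [-0.71,-2.87,0.05,0]
    - [-0.94,-3.27,0.05,0]
    - [-1.21,-3.65,0.05,0]
    - [-1.51,-4.01,0.05,0]
    - [-1.84,-4.34,0.05,0]

```text
time_s: 17.35
tcp_pos: [0.4849, 0.0981, 0.0879]
ee_rot: [[-0.994, 0.106, -0.002], [0.106, 0.994, 0.002], [0.002, 0.002, -1.0]]
wrist_force: [-4.5, 12.1, 2.1]
gripper_width: 0.0235
```

```bash
python3 crank.py .5286 .1314 .0549 0.75 0.02 0.05
```

```text
t 17.35 tcp [0.4849 0.0981 0.0879] w 0.0235 crank 2.341 rad 54.93 Frad -3.8 Ftan -12.4 Fz 2.1
[[-0.38, -0.36, 0.05, 0], [-0.7, -0.62, 0.05, 0], [-1.04, -0.85, 0.05, 0], [-1.39, -1.06, 0.05, 0], [-1.76, -1.24, 0.05, 0], [-2.14, -1.4, 0.05, 0], [-2.53, -1.52, 0.05, 0], [-2.94, -1.62, 0.05, 0], [-3.34, -1.68, 0.05, 0], [-3.75, -1.71, 0.05, 0]]
```

```bash
cat > fit.py <<'E'
import numpy as np
from scipy.optimize import least_squares
L=np.unique(np.loadtxt("log.txt"),axis=0)
def f(s):
    d=L[:,:2]-s[:2];n=np.linalg.norm(d,axis=1);Fr=(L[:,3:5]*d).sum(1)/n
    return np.r_[(n*1e3+Fr/3-s[2]*1e3)/.4,(s-[.5286,.1314,.0556])*1e3/[2,2,3]]
s=least_squares(f,[.5286,.1314,.0556],x_scale=.001)
print(s.x.round(4),(f(s.x)[:-3]*.4).round(2))
E
python3 fit.py; python3 crank.py .5286 .1325 .0549 0.75 0.02 0.0
```

```text
[0.5288 0.1327 0.0547] [ 0.15 -0.11 -0.1   0.05]
t 17.35 tcp [0.4849 0.0981 0.0879] w 0.0235 crank 2.356 rad 55.61 Frad -4.0 Ftan -12.3 Fz 2.1
[[-0.43, -0.31, 0.0, 0], [-0.76, -0.56, 0.0, 0], [-1.1, -0.79, 0.0, 0], [-1.46, -0.99, 0.0, 0], [-1.83, -1.17, 0.0, 0], [-2.21, -1.32, 0.0, 0], [-2.61, -1.43, 0.0, 0], [-3.01, -1.52, 0.0, 0], [-3.42, -1.58, 0.0, 0], [-3.83, -1.61, 0.0, 0]]
```

```bash
python3 crank.py .5288 .1327 .0547 0.8 0.03 0.0
```

```text
t 17.35 tcp [0.4849 0.0981 0.0879] w 0.0235 crank 2.357 rad 55.89 Frad -4.0 Ftan -12.3 Fz 2.1
[[-0.53, -0.32, 0.0, 0], [-0.88, -0.59, 0.0, 0], [-1.25, -0.82, 0.0, 0], [-1.63, -1.03, 0.0, 0], [-2.03, -1.2, 0.0, 0], [-2.45, -1.34, 0.0, 0], [-2.87, -1.45, 0.0, 0], [-3.3, -1.52, 0.0, 0], [-3.74, -1.56, 0.0, 0], [-4.18, -1.56, 0.0, 0]]
```

send_rows:
  deltas:
    - [-0.48,-0.34,0,0]
    - [-0.88,-0.59,0,0]
    - [-1.25,-0.82,0,0]
    - [-1.63,-1.03,0,0]
    - [-2.03,-1.2,0,0]
    - [-2.45,-1.34,0,0]
    - [-2.87,-1.45,0,0]
    - [-3.3,-1.52,0,0]
    - [-3.74,-1.56,0,0]
    - [-4.18,-1.56,0,0]

```text
time_s: 18.35
tcp_pos: [0.5239, 0.078, 0.088]
ee_rot: [[-0.994, 0.106, -0.005], [0.106, 0.994, 0.001], [0.005, 0.001, -1.0]]
wrist_force: [-1.4, 1.3, 0.6]
gripper_width: 0.0229
```

```bash
python3 crank.py .5288 .1327 .0547 0.8 -0.03 0.0; python3 fit.py
```

```text
t 18.35 tcp [0.5239 0.078  0.088 ] w 0.0229 crank 3.172 rad 54.89 Frad -1.2 Ftan -1.5 Fz 0.6
[[-0.27, 0.03, 0.0, 0], [-0.71, 0.08, 0.0, 0], [-1.14, 0.16, 0.0, 0], [-1.56, 0.27, 0.0, 0], [-1.97, 0.42, 0.0, 0], [-2.37, 0.6, 0.0, 0], [-2.75, 0.82, 0.0, 0], [-3.12, 1.06, 0.0, 0], [-3.46, 1.33, 0.0, 0], [-3.78, 1.63, 0.0, 0]]
[0.5287 0.1328 0.0546] [ 0.13 -0.07 -0.12 -0.03  0.07]
```

send_rows:
  deltas:
    - [-0.3,0.03,0,0]
    - [-0.71,0.08,0,0]
    - [-1.14,0.16,0,0]
    - [-1.56,0.27,0,0]
    - [-1.97,0.42,0,0]
    - [-2.37,0.6,0,0]
    - [-2.75,0.82,0,0]
    - [-3.12,1.06,0,0]
    - [-3.46,1.33,0,0]
    - [-3.78,1.63,0,0]

```text
time_s: 19.35
tcp_pos: [0.565, 0.0915, 0.0881]
ee_rot: [[-0.994, 0.106, -0.001], [0.106, 0.994, 0.004], [0.002, 0.004, -1.0]]
wrist_force: [6.1, 6.5, -5.5]
gripper_width: 0.0233
```

```bash
python3 crank.py .5287 .1328 .0546 0.8 -0.03 0.0; python3 fit.py
```

```text
t 19.35 tcp [0.565  0.0915 0.0881] w 0.0233 crank 3.982 rad 54.94 Frad -0.9 Ftan 8.9 Fz -5.5
[[-0.15, 0.23, 0.0, 0], [-0.42, 0.58, 0.0, 0], [-0.66, 0.94, 0.0, 0], [-0.86, 1.33, 0.0, 0], [-1.04, 1.73, 0.0, 0], [-1.18, 2.14, 0.0, 0], [-1.29, 2.56, 0.0, 0], [-1.37, 2.99, 0.0, 0], [-1.41, 3.43, 0.0, 0], [-1.42, 3.86, 0.0, 0]]
[0.5287 0.1328 0.0546] [ 0.14 -0.07 -0.12 -0.05  0.06  0.02]
```

Excellent fit; continue.

send_rows:
  deltas:
    - [-0.18,0.23,0,0]
    - [-0.42,0.58,0,0]
    - [-0.66,0.94,0,0]
    - [-0.86,1.33,0,0]
    - [-1.04,1.73,0,0]
    - [-1.18,2.14,0,0]
    - [-1.29,2.56,0,0]
    - [-1.37,2.99,0,0]
    - [-1.41,3.43,0,0]
    - [-1.42,3.86,0,0]

```text
time_s: 20.35
tcp_pos: [0.5831, 0.1292, 0.0881]
ee_rot: [[-0.994, 0.106, -0.002], [0.106, 0.994, 0.004], [0.002, 0.004, -1.0]]
wrist_force: [1.6, 3.5, -2.3]
gripper_width: 0.0232
```

```bash
python3 crank.py .5287 .1328 .0546 0.85 -0.0 0.0; python3 fit.py
```

```text
t 20.35 tcp [0.5831 0.1292 0.0881] w 0.0232 crank 4.765 rad 54.52 Frad 1.3 Ftan 3.6 Fz -2.3
[[0.03, 0.46, 0.0, 0], [0.11, 0.92, 0.0, 0], [0.22, 1.37, 0.0, 0], [0.38, 1.81, 0.0, 0], [0.57, 2.23, 0.0, 0], [0.79, 2.64, 0.0, 0], [1.05, 3.02, 0.0, 0], [1.34, 3.38, 0.0, 0], [1.66, 3.72, 0.0, 0], [2.01, 4.03, 0.0, 0]]
[0.5288 0.1328 0.0547] [ 0.19 -0.02 -0.14 -0.08 -0.03 -0.11  0.18]
```

send_rows:
  deltas:
    - [0.03,0.4,0,0]
    - [0.11,0.92,0,0]
    - [0.22,1.37,0,0]
    - [0.38,1.81,0,0]
    - [0.57,2.23,0,0]
    - [0.79,2.64,0,0]
    - [1.05,3.02,0,0]
    - [1.34,3.38,0,0]
    - [1.66,3.72,0,0]
    - [2.01,4.03,0,0]

```text
time_s: 21.35
tcp_pos: [0.5671, 0.1714, 0.0882]
ee_rot: [[-0.994, 0.106, -0.002], [0.106, 0.994, 0.004], [0.002, 0.004, -1.0]]
wrist_force: [1.2, -0.6, -5.2]
gripper_width: 0.0229
```

```bash
python3 crank.py .5288 .1328 .0547 0.85 0.02 0.0; python3 fit.py
```

```text
t 21.35 tcp [0.5671 0.1714 0.0882] w 0.0229 crank 5.622 rad 54.36 Frad 0.4 Ftan -1.3 Fz -5.2
[[0.45, 0.36, 0.0, 0], [0.85, 0.6, 0.0, 0], [1.27, 0.79, 0.0, 0], [1.7, 0.96, 0.0, 0], [2.15, 1.08, 0.0, 0], [2.61, 1.17, 0.0, 0], [3.07, 1.21, 0.0, 0], [3.53, 1.22, 0.0, 0], [4.0, 1.19, 0.0, 0], [4.46, 1.12, 0.0, 0]]
[0.5288 0.1327 0.0546] [ 0.18 -0.04 -0.11 -0.09  0.01 -0.09 -0.1   0.22]
```

send_rows:
  deltas:
    - [0.4,0.32,0,0]
    - [0.85,0.6,0,0]
    - [1.27,0.79,0,0]
    - [1.7,0.96,0,0]
    - [2.15,1.08,0,0]
    - [2.61,1.17,0,0]
    - [3.07,1.21,0,0]
    - [3.53,1.22,0,0]
    - [4.0,1.19,0,0]
    - [4.46,1.12,0,0]

```text
time_s: 22.35
tcp_pos: [0.5234, 0.1873, 0.0882]
ee_rot: [[-0.994, 0.106, -0.002], [0.106, 0.994, 0.004], [0.002, 0.004, -1.0]]
wrist_force: [2.5, -0.2, -6.4]
gripper_width: 0.0232
```

```bash
python3 crank.py .5288 .1328 .0547 0.85 0.02 0.0; python3 - <<'E'
from h import *
t=arm.get_image("top");i=t["img"][150:250,200:360].astype(float);i=np.clip((i-40)*2.2,0,255).astype(np.uint8)
cv2.imwrite("pics/t4.png",cv2.resize(i,(768,480),interpolation=cv2.INTER_CUBIC))
E
```

```text
t 22.35 tcp [0.5234 0.1873 0.0882] w 0.0232 crank 0.217 rad 54.78 Frad -0.4 Ftan -2.5 Fz -6.4
[[0.55, -0.15, 0.0, 0], [0.99, -0.31, 0.0, 0], [1.41, -0.51, 0.0, 0], [1.81, -0.74, 0.0, 0], [2.2, -1.01, 0.0, 0], [2.55, -1.3, 0.0, 0], [2.89, -1.63, 0.0, 0], [3.19, -1.98, 0.0, 0], [3.46, -2.36, 0.0, 0], [3.7, -2.76, 0.0, 0]]
```

View pics/t4.png

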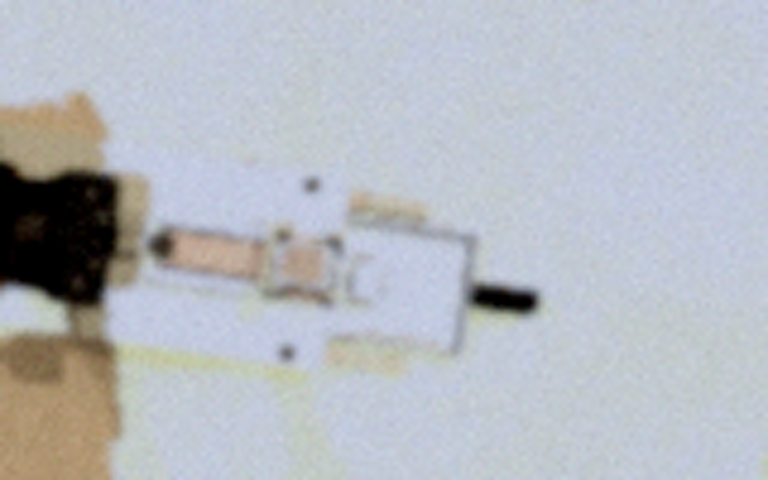

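The first relay lies in the tray, at (365, 275), and the tray hasn't moved. Second turn.

send_rows:
  deltas:
    - [0.5,-0.13,0,0]
    - [0.99,-0.31,0,0]
    - [1.41,-0.51,0,0]
    - [1.81,-0.74,0,0]
    - [2.2,-1.01,0,0]
    - [2.55,-1.3,0,0]
    - [2.89,-1.63,0,0]
    - [3.19,-1.98,0,0]
    - [3.46,-2.36,0,0]
    - [3.7,-2.76,0,0]

```text
time_s: 23.4
tcp_pos: [0.483, 0.1638, 0.0882]
ee_rot: [[-0.994, 0.106, -0.002], [0.106, 0.994, 0.005], [0.003, 0.004, -1.0]]
wrist_force: [4.7, 2.7, -7.6]
gripper_width: 0.0232
```

```bash
python3 crank.py .5288 .1328 .0546 0.85 0.03 0.0; python3 fit.py
```

```text
t 23.4 tcp [0.483  0.1638 0.0882] w 0.0232 crank 1.095 rad 55.35 Frad -2.4 Ftan -4.9 Fz -7.6
[[0.2, -0.61, 0.0, 0], [0.35, -1.04, 0.0, 0], [0.46, -1.49, 0.0, 0], [0.54, -1.95, 0.0, 0], [0.57, -2.41, 0.0, 0], [0.57, -2.88, 0.0, 0], [0.52, -3.34, 0.0, 0], [0.44, -3.8, 0.0, 0], [0.32, -4.24, 0.0, 0], [0.16, -4.68, 0.0, 0]]
[0.5288 0.1328 0.0546] [ 0.19 -0.05 -0.03 -0.11  0.05 -0.08  0.01 -0.1  -0.11  0.21]
```

send_rows:
  deltas:
    - [0.18,-0.55,0,0]
    - [0.34,-1.04,0,0]
    - [0.46,-1.49,0,0]
    - [0.53,-1.95,0,0]
    - [0.56,-2.41,0,0]
    - [0.56,-2.88,0,0]
    - [0.51,-3.34,0,0]
    - [0.42,-3.8,0,0]
    - [0.3,-4.24,0,0]
    - [0.14,-4.68,0,0]

```text
time_s: 24.4
tcp_pos: [0.4751, 0.1201, 0.0881]
ee_rot: [[-0.994, 0.107, -0.005], [0.107, 0.994, 0.011], [0.007, 0.01, -1.0]]
wrist_force: [-0.8, 12.3, -2.8]
gripper_width: 0.0233
```

```bash
python3 crank.py .5288 .1328 .0546 0.85 0.03 0.0
```

```text
t 24.4 tcp [0.4751 0.1201 0.0881] w 0.0233 crank 1.924 rad 55.17 Frad -2.1 Ftan -12.2 Fz -2.8
[[-0.3, -0.56, 0.0, 0], [-0.52, -0.97, 0.0, 0], [-0.77, -1.35, 0.0, 0], [-1.06, -1.72, 0.0, 0], [-1.38, -2.06, 0.0, 0], [-1.72, -2.37, 0.0, 0], [-2.09, -2.65, 0.0, 0], [-2.48, -2.9, 0.0, 0], [-2.9, -3.11, 0.0, 0], [-3.33, -3.29, 0.0, 0]]
```

send_rows:
  deltas:
    - [-0.27,-0.54,0,0]
    - [-0.53,-0.97,0,0]
    - [-0.79,-1.35,0,0]
    - [-1.08,-1.72,0,0]
    - [-1.4,-2.05,0,0]
    - [-1.74,-2.36,0,0]
    - [-2.11,-2.64,0,0]
    - [-2.5,-2.88,0,0]
    - [-2.9,-3.09,0,0]
    - [-3.33,-3.27,0,0]

```text
time_s: 25.4
tcp_pos: [0.5014, 0.0855, 0.0878]
ee_rot: [[-0.994, 0.106, -0.014], [0.106, 0.994, 0.013], [0.015, 0.012, -1.0]]
wrist_force: [-8.7, 5.4, 6.3]
gripper_width: 0.0231
```

```bash
python3 crank.py .5288 .1328 .0546 0.8 0.0 0.0
```

```text
t 25.4 tcp [0.5014 0.0855 0.0878] w 0.0231 crank 2.737 rad 54.69 Frad -0.4 Ftan -10.3 Fz 6.3
[[-0.41, -0.15, 0.0, 0], [-0.83, -0.28, 0.0, 0], [-1.25, -0.38, 0.0, 0], [-1.69, -0.44, 0.0, 0], [-2.12, -0.46, 0.0, 0], [-2.56, -0.45, 0.0, 0], [-2.99, -0.41, 0.0, 0], [-3.42, -0.33, 0.0, 0], [-3.84, -0.21, 0.0, 0], [-4.25, -0.07, 0.0, 0]]
```

send_rows:
  deltas:
    - [-0.45,-0.17,0,0]
    - [-0.88,-0.29,0,0]
    - [-1.3,-0.39,0,0]
    - [-1.72,-0.45,0,0]
    - [-2.14,-0.46,0,0]
    - [-2.56,-0.45,0,0]
    - [-2.99,-0.41,0,0]
    - [-3.42,-0.33,0,0]
    - [-3.84,-0.21,0,0]
    - [-4.25,-0.07,0,0]

```text
time_s: 26.4
tcp_pos: [0.5456, 0.0804, 0.088]
ee_rot: [[-0.994, 0.107, -0.01], [0.106, 0.994, 0.014], [0.011, 0.013, -1.0]]
wrist_force: [4.8, 1.8, 0.7]
gripper_width: 0.0235
```

```bash
python3 crank.py .5288 .1328 .0546 0.8 -0.04 0.0; python3 fit.py
```

```text
t 26.4 tcp [0.5456 0.0804 0.088 ] w 0.0235 crank 3.571 rad 55.01 Frad -0.2 Ftan 5.1 Fz 0.7
[[-0.18, 0.13, 0.0, 0], [-0.57, 0.34, 0.0, 0], [-0.93, 0.58, 0.0, 0], [-1.28, 0.84, 0.0, 0], [-1.6, 1.14, 0.0, 0], [-1.9, 1.45, 0.0, 0], [-2.17, 1.8, 0.0, 0], [-2.42, 2.16, 0.0, 0], [-2.63, 2.54, 0.0, 0], [-2.81, 2.93, 0.0, 0]]
[0.5289 0.1327 0.0546] [ 0.23 -0.11 -0.   -0.01 -0.08 -0.1   0.06 -0.1   0.01  0.22 -0.15 -0.14
  0.15]
```

send_rows:
  deltas:
    - [-0.22,0.13,0,0]
    - [-0.57,0.34,0,0]
    - [-0.93,0.58,0,0]
    - [-1.28,0.84,0,0]
    - [-1.6,1.14,0,0]
    - [-1.9,1.45,0,0]
    - [-2.17,1.8,0,0]
    - [-2.42,2.16,0,0]
    - [-2.63,2.54,0,0]
    - [-2.81,2.93,0,0]

```text
time_s: 27.4
tcp_pos: [0.5776, 0.1083, 0.0881]
ee_rot: [[-0.994, 0.107, -0.008], [0.107, 0.994, 0.017], [0.01, 0.016, -1.0]]
wrist_force: [4.2, 4.4, -2.0]
gripper_width: 0.0231
```

```bash
python3 crank.py .5288 .1328 .0546 0.8 -0.03 0.0
```

```text
t 27.4 tcp [0.5776 0.1083 0.0881] w 0.0231 crank 4.367 rad 54.55 Frad 1.8 Ftan 5.8 Fz -2.0
[[-0.09, 0.26, 0.0, 0], [-0.21, 0.68, 0.0, 0], [-0.29, 1.11, 0.0, 0], [-0.34, 1.54, 0.0, 0], [-0.35, 1.98, 0.0, 0], [-0.33, 2.41, 0.0, 0], [-0.27, 2.85, 0.0, 0], [-0.18, 3.27, 0.0, 0], [-0.05, 3.69, 0.0, 0], [0.11, 4.1, 0.0, 0]]
```

send_rows:
  deltas:
    - [-0.1,0.28,0,0]
    - [-0.22,0.68,0,0]
    - [-0.31,1.11,0,0]
    - [-0.36,1.54,0,0]
    - [-0.38,1.98,0,0]
    - [-0.36,2.41,0,0]
    - [-0.3,2.85,0,0]
    - [-0.21,3.27,0,0]
    - [-0.08,3.69,0,0]
    - [0.08,4.12,0,0]

```text
time_s: 28.4
tcp_pos: [0.5806, 0.1493, 0.0881]
ee_rot: [[-0.994, 0.107, -0.009], [0.107, 0.994, 0.016], [0.011, 0.015, -1.0]]
wrist_force: [1.6, 0.4, -5.5]
gripper_width: 0.0232
```

```bash
python3 crank.py .5288 .1328 .0547 0.75 0.02 0.0
```

```text
t 28.4 tcp [0.5806 0.1493 0.0881] w 0.0232 crank 5.14 rad 54.36 Frad 1.7 Ftan -0.1 Fz -5.5
[[0.2, 0.48, 0.0, 0], [0.41, 0.83, 0.0, 0], [0.65, 1.16, 0.0, 0], [0.92, 1.48, 0.0, 0], [1.2, 1.77, 0.0, 0], [1.51, 2.04, 0.0, 0], [1.84, 2.29, 0.0, 0], [2.18, 2.51, 0.0, 0], [2.54, 2.71, 0.0, 0], [2.92, 2.87, 0.0, 0]]
```

send_rows:
  deltas:
    - [0.18,0.43,0,0]
    - [0.4,0.83,0,0]
    - [0.65,1.18,0,0]
    - [0.92,1.5,0,0]
    - [1.2,1.79,0,0]
    - [1.51,2.06,0,0]
    - [1.84,2.31,0,0]
    - [2.18,2.53,0,0]
    - [2.54,2.73,0,0]
    - [2.92,2.89,0,0]

```text
time_s: 29.4
tcp_pos: [0.5539, 0.1812, 0.0883]
ee_rot: [[-0.994, 0.107, -0.01], [0.107, 0.994, 0.016], [0.012, 0.014, -1.0]]
wrist_force: [2.4, -1.4, -9.9]
gripper_width: 0.023
```

```bash
python3 crank.py .5288 .1328 .0547 0.38 0.02 0.0
```

```text
t 29.4 tcp [0.5539 0.1812 0.0883] w 0.023 crank 5.925 rad 54.57 Frad -0.1 Ftan -2.7 Fz -9.9
[[0.29, 0.12, 0.0, 0], [0.49, 0.18, 0.0, 0], [0.69, 0.23, 0.0, 0], [0.9, 0.28, 0.0, 0], [1.1, 0.31, 0.0, 0], [1.31, 0.34, 0.0, 0], [1.51, 0.36, 0.0, 0], [1.72, 0.38, 0.0, 0], [1.93, 0.38, 0.0, 0], [2.14, 0.38, 0.0, 0]]
```

send_rows:
  deltas:
    - [0.29,0.12,0,0]
    - [0.55,0.2,0,0]
    - [0.8,0.26,0,0]
    - [1.05,0.31,0,0]
    - [1.3,0.34,0,0]
    - [1.5,0.36,0,0]
    - [1.7,0.38,0,0]
    - [1.85,0.38,0,0]
    - [1.95,0.38,0,0]
    - [1.98,0.38,0,0]

```text
time_s: 30.4
tcp_pos: [0.5343, 0.1871, 0.0883]
ee_rot: [[-0.994, 0.107, -0.011], [0.107, 0.994, 0.016], [0.013, 0.014, -1.0]]
wrist_force: [2.0, -1.0, -11.1]
gripper_width: 0.023
```

```bash
python3 crank.py .5288 .1328 .0547 0 0 0.0
```

```text
t 30.4 tcp [0.5343 0.1871 0.0883] w 0.023 crank 0.019 rad 54.61 Frad -0.8 Ftan -2.1 Fz -11.1
[[0.0, 0.01, 0.0, 0], [0.0, 0.01, 0.0, 0], [0.0, 0.01, 0.0, 0], [0.0, 0.01, 0.0, 0], [0.0, 0.01, 0.0, 0], [0.0, 0.01, 0.0, 0], [0.0, 0.01, 0.0, 0], [0.0, 0.01, 0.0, 0], [0.0, 0.01, 0.0, 0], [0.0, 0.01, 0.0, 0]]
```

send_rows:
  deltas:
    - [0,0,0,0]
    - [0,0,0,0]
    - [0,0,0,0]
    - [0,0,0,0]
    - [0,0,0,0]
    - [0,0,0,0]
    - [0,0,-0.5,0]
    - [0,0,-2,0]
    - [0,0,-5,0]
    - [0,0,-9,0]
  claw: -0.3

```text
time_s: 31.4
tcp_pos: [0.5341, 0.1856, 0.1788]
ee_rot: [[-0.994, 0.107, -0.014], [0.107, 0.994, 0.015], [0.016, 0.014, -1.0]]
wrist_force: [-0.3, -0.2, 0.1]
gripper_width: 0.0598
```

send_rows:
  deltas:
    - [0,0,-3,0]
    - [0,1,-5,0]
    - [0,3,-7,0]
    - [0,6,-8,0]
    - [0,9,-8,0]
    - [0,12,-8,0]
    - [0,15,-8,0]
    - [0,17,-8,0]
    - [0,18,-8,0]
    - [0,18,-8,0]

```text
time_s: 32.4
tcp_pos: [0.5544, 0.3641, 0.262]
ee_rot: [[-0.994, 0.105, -0.013], [0.105, 0.994, 0.016], [0.015, 0.014, -1.0]]
wrist_force: [-0.3, 0.7, -0.3]
gripper_width: 0.0597
```

```bash
python3 - <<'E'
from h import *
print(arm.observe()["wrist_force"],arm.observe()["time_s"])
def en(i,s,lo=40,g=2.2):
    return cv2.resize(np.clip((i.astype(float)-lo)*g,0,255).astype(np.uint8),s,interpolation=cv2.INTER_CUBIC)
t=arm.get_image("top")["img"][155:245,170:330];s=arm.get_image("scene")["img"][135:245,205:325]
cv2.imwrite("pics/end.png",np.hstack([en(t,(448,252)).repeat(1,0) if 0 else cv2.copyMakeBorder(en(t,(448,252)),0,74,0,0,cv2.BORDER_CONSTANT),en(s,(352,326),10,1.8)]))
E
```

```text
[-0.34820807  0.7259334  -0.32424481] 32.4
```

View pics/end.png

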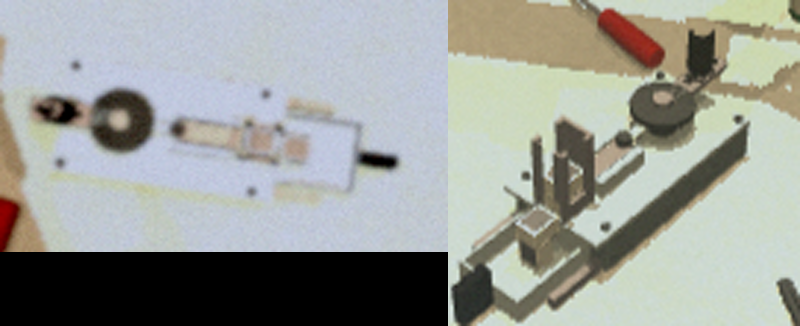

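```bash
python3 - <<'E'
from h import *
T=arm.get_image("top");s=arm.get_image("scene")["img"][165:245,205:285]
c=np.array([.52404,.09418]);y=np.array([.1193,.9929]);x=np.array([y[1],-y[0]])
for z in(.021,.039):
  p=onz(T,170+297.5/2.8-.5,155+148.5/2.8-.5,z)[:2]-c;print("relay in tray (x,y mm, tray at home, from rear wall)",p@x*1e3,p@y*1e3+187.5-45)
cv2.imwrite("pics/end2.png",cv2.resize(np.clip((s.astype(float)-10)*1.7,0,255).astype(np.uint8),(560,560),interpolation=cv2.INTER_CUBIC))
E
```

```text
relay in tray (x,y mm, tray at home, from rear wall) 1.0021633306800002 12.82407654199551
relay in tray (x,y mm, tray at home, from rear wall) 0.11760459531638899 13.428006268127206
```

View pics/end2.png

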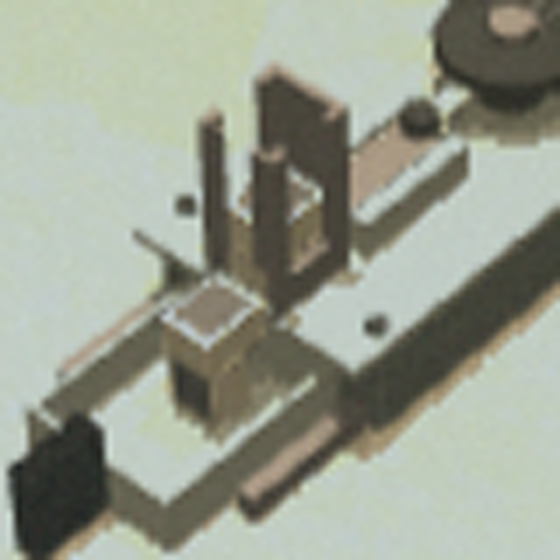

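Two relays are stacked flat inside the tray (top at 215, 310). Two are still in the magazine (about 285, 220), and the crank is home.

```bash
python3 -c "
from rig import arm
print(arm.observe()['joint_vel'].round(2));print(arm.finish_job())"
```

```text
[-0.04  0.02  0.09  0.06 -0.09  0.04]
the job is handed in; nothing more can be done
None
```

I finished the job and handed it in at about 32.5 s of the 72 s allowed; the interface gives no verdict.

- **Tray:** I gripped the smaller tray by its fin and slid it between the guides until it pressed the machine with about 15 N, then let go. A picture taken after letting go showed it straight between the guides. Its rear edge was within about 3 mm of where I expected it.
- **Crank:** I wound the knob two full turns counter-clockwise at about 0.8 rad/s without letting go. The forces gave a knob radius of about 54.6 mm. The largest inward or outward force I read was 4 N (about 1.3 mm of strain), but I only had readings at the end of each 1 s move. I released it about 0.02 rad past its start angle.
- **Last checks:** The final pictures show the tray still home, with both relays flat in it about 13 mm past its centre towards the machine. The second relay is stacked on the first. The other two relays look to be in the magazine, and the knob is back at its start. The arm was clear of everything and at rest.
- **Disagreements:** The tray stopped 4–5 mm further in than the camera had predicted, which I put down to camera error. The fingers also felt up to 11 N vertically while gripping the knob; this vanished on release. I did not measure the bystanders again, but the arm was never brought near them.

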